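# Load a wrist pin into the feed chute's escapement

## Robot

A 6-joint arm with a two-finger parallel gripper is mounted at the origin on the work surface; the furniture and walls round the work are solid. World frame = base frame: x ahead of the robot, y to its left, z up, the work surface at z = 0. Lengths are in m, angles in degrees, forces in N, time in s.
With the tool pointing down it reaches from about 0.3 to 0.75 m from the base axis. Payload 8.5 kg.
Tool frame: the origin (TCP) lies at the very end of the fingers, on their centre line; the grasp point (between the pads) lies env.pinch_z behind it (env.pinch_z is the distance from the TCP to the grasp point, in m); z points along the fingers, y is the line along which they close (so a half turn about z gives the same grasp; the last joint's range is limited). The gripper opens to 85 mm and grips with 20 to 120 N. Pads are 22 mm wide; open, the fingers measure 114 mm over their backs; the gripper's body (76 mm by 85 mm) begins 54 mm behind the grasp point. The pads swing forward as they close: fully open they stand 13 mm farther back than shut.
Start: joints at [54.872, 21.807, 74.336, -0, 83.858, -12.336], TCP at [0.213, 0.507, 0.231] pointing down, gripper open.
Joint ranges: [-178.18, 178.18], [-50.72, 133.34], [12.68, 142.11], [-81.47, 261.47], [9.98, 163.14], [-165.26, 165.26]. Speed limits (degrees/s): [136.94, 136.94, 180, 180, 180, 180].

## Interface

Orientations are given as a 3x3 rotation matrix whose columns are the frame's x, y, z axes.
In Python, from rig import telemetry, get_image, env gives the robot as it stands. The module is installed in compiled form; this text tells all that it offers.
- The arm moves only by the tool apply_moves, never from a script. Its argument "series" is a list of rows, each a list of 7 numbers: the shift along the tool's x, y, z in mm, then the turn, a rotation vector about the tool's x, y, z in degrees, then the opening, from 0 (shut) to 1 (fully open). A call has 1 to 12 rows; each row shifts and turns the commanded pose from where the row before left it, along the tool's axes as they then stand; what a row does not reach is not made up. A row lasts 1/8 s, in which the tool goes at most 62.5 mm and 10.7 degrees, less where a joint would pass 70% of its speed; a pose out of reach is approached as far as the arm can. A call with a gripper value outside its range is refused whole. The fingers move at their own pace and stop on an object; "grip_force" is the grip in N (left out, the last holds). Time passes only in rows, so rows that do not move let the fingers close. It gives the time, the measured TCP pose, the force, the opening and the grip force at its end, in the units of the state.
- telemetry.observe(): the state, without advancing time (a new reading comes with each control period).
- get_image(name): name is "scene" or "top" or "wrist"; returns a dict with "frame" (480x640x3 uint8, red, green, blue), "z_map" (480x640 float32, m along the optical axis (not along the pixel's ray), 0 where there is no reading), "vertical_fov" (degrees; the focal length in pixels is half the picture's height over the tangent of half this angle, whatever the lens; pixels are square), "cx", "cy" (the principal point, pixels), "eye" and "attitude" of the camera in the world; the wrist camera has in their place "mount" (4x4, takes a point from camera to tool coordinates, whose origin is the TCP and whose axes are the flange's). Camera axes: x right, y up, looking along -z (the intrinsics and any distortion apply to the point x, -y, -z); pixel columns grow to the right and rows downward; lengths in m; the calibration is good to about 2 mm. A picture is of the moment at which its call begins: read the wrist's pose just before it.
- env.close_job(): hands the job in; it is judged then, once.
The state is a dict: "time_s": time; "q": joint angles; "qvel": joint speeds; "joint_efforts": joint torques, N m; "position": TCP position; "tool_rot": TCP orientation; "ft_force": force on the tool from outside, world axes, zero at the start; "wrist_torque": the same for the moment, N m; "grip_width": finger opening in m; "gripper_force": force on a finger pad.
Only numpy, scipy, OpenCV 4.12 (cv2) and the standard library are available. Lean on these libraries where they do the work, as an engineer would, in place of code of your own. Each camera call takes 0.05 s, during which the arm holds its last target. There are 200 camera calls.

## Task

Take the wrist pin off the blue saddle rest, lay it lengthwise on the open upper end of the sloped feed rails and let go of it. Then push on its upper end to slide it down under the red hood and gently on against the sprung brass stop, until the catch between the rails snaps up behind it and the pin stays trapped between catch and stop by itself; feel for the stop and never force it to the end of its travel. Leave the white piston, the tin and the red bottle standing beside the chute where they are.

Things in the scene. Friction and masses are not known exactly. Their poses are not given: they have to be found in the camera images.
- pin: ground steel wrist pin to load: a plain tube, 23.4 mm in diameter, 70 mm long, 0.13 kg, lying on the rest at the start. z runs along the tube; origin at the centre of one end (which end points where does not matter). Other wrist pins (standing at the far left, one in the chute's blue catch tray) are not part of the job
- pin_mid (a point): the middle of the wrist pin, on its axis, 35 mm from either end; it lies 33 mm above the bench while the pin is on the rest
- rest: blue plastic rest, base 64 x 92 mm, 8 mm thick, fixed; two V saddles (11 mm wide, 45 mm clear between them) carry the pin along the rest's y axis, pin axis 33 mm above the bench; origin under its middle. The middle of the pin is free from above and beside down to the base
- rails: two fixed parallel steel rails (8 mm rods, 264 mm long) on the grey chute, sloping 0.21 rad. Origin halfway along, on the line where a laid pin's axis runs, 92 mm above the bench; y points uphill along that line, z square to the slope, x across. Rods at x = +-9 mm, tops 8.9 mm below the axis line: keep fingertips above that. A laid pin does not slide by itself
- piston_a: white piston standing on its crown, 101 mm across and 76 mm tall, right of the rest; origin under its middle; a bystander
- tin: cream tin of compound, 98 mm across and 74 mm tall, behind right; origin under its middle; a bystander
- threadlock: small red bottle with grey nozzle, 24 x 40 x 80 mm, on the right; origin under its middle; a bystander
- lay_place (a point): point on the pin's axis line at y = 80 mm of the rails, where to lay the pin's middle (20 mm up or down the rails is as good); nothing stands beside or above the rails here. The rails end 52 mm farther uphill
- stop_zone (a point): point on the axis line, y = -85 mm of the rails: middle of the range of the brass stop's face (geom stop_c0). Stop and catch sit in one red hooded head (41 mm wide, top 42 mm over the axis line) clamped by hand up to 16 mm up or down from here; where is not measured. The stop yields downhill on a spring: 3 N at first, 1.7 N more per mm, 10 mm at most; over 14 N is forcing it
- catch_zone (a point): y = -17 mm of the rails: middle of the range of the catch's downhill face (geom catch_c0; 68 mm uphill of the stop's face, shifts with it). A sprung dog between the rails, top 5 mm below the axis line, ramp uphill, yields to the pin at under 1 N. It snaps up behind the pin once the stop is pressed in 2 mm (6.4 N); with rail drag push 9 to 12 N at the hand, then draw back uphill before lifting
- spring_tester: blue bench spring tester, 0.44 m tall, fixed at the left of the chute, 200 x 190 mm; origin under its middle. Pass it on the robot's side. Behind the chute a strip lamp runs along the wall, at x = 0.63 to 0.68 m, 0.50 to 0.55 m above the bench: keep wrist and forearm clear of it
Mind the look-alikes: they are no part of the job. What is shaped like the pin but turquoise is not meant.

How it is judged:
By the outcome, as a careful person would: the job done as asked, in the order asked, and still so for the second after the job is handed in, with the robot touching nothing.
It also fails if it takes over 58 s, if anything falls off the work surface, if the arm or the gripper's body presses on something with over 40 N, if the wrist force passes 120 N, or if a joint passes its speed limit or range.

## Working session

There is one attempt and no reset: what is moved stays moved. The work goes in short steps, Python scripts to look and compute and a tool call to move; the robot and the scene stay as the last step left them, time stands still between calls to the robot, and variables do not carry over. Pictures are saved under pics/ and viewed, at most 10 in all, crops included, and the job is handed in when it is done.

Besides the shell and the picture viewer there is one more tool, called by a JSON object that holds its "api" and its "payload", one argument or row to a line. apply_moves: Moves the arm, as the interface text tells. Its arguments: {"type":"object","properties":{"series":{"type":"array"},"grip_force":{"type":"number"}},"required":["series"]}

```bash
mkdir -p pics; ls
cat > h.py <<'E'
import numpy as np, cv2
from rig import telemetry, get_image, env
def shot(name,fn):
    s=telemetry.observe(); im=get_image(name)
    cv2.imwrite(f'pics/{fn}.png',cv2.cvtColor(im['frame'],cv2.COLOR_RGB2BGR))
    if name=='wrist':
        T=np.eye(4);T[:3,:3]=np.array(s['tool_rot']);T[:3,3]=s['position'];M=T@np.array(im['mount'])
        im['eye']=M[:3,3];im['attitude']=M[:3,:3]
    np.savez(f'pics/{fn}.npz',**{k:np.array(v) for k,v in im.items()})
    return im
def load(fn): return dict(np.load(f'pics/{fn}.npz',allow_pickle=True))
def f(im): return 240/np.tan(np.radians(float(im['vertical_fov']))/2)
def ray(im,u,v):
    F=f(im);d=np.array([(u-im['cx'])/F,-(v-im['cy'])/F,-1.]);return np.array(im['attitude'])@d
def onz(im,u,v,z):
    d=ray(im,u,v);e=np.array(im['eye']);return e+d*(z-e[2])/d[2]
def dep(im,u,v):
    return np.array(im['eye'])+ray(im,u,v)*im['z_map'][int(v),int(u)]
E
python3 - <<'E'
from h import *
for n in('scene','top','wrist'):
    im=shot(n,n+'0');print(n,{k:v for k,v in im.items() if k not in('frame','z_map')})
print(env.pinch_z,telemetry.observe())
E
```

```text
pics
scene {'vertical_fov': 45.83613309744843, 'cx': 325.2937895370785, 'cy': 234.21156174873803, 'eye': array([ 0.06927814, -0.99597849,  1.09011633]), 'attitude': array([[ 0.90325044,  0.33379654, -0.26966371],
       [-0.42890367,  0.68260755, -0.59168283],
       [-0.0134272 ,  0.65009753,  0.75973213]])}
top {'vertical_fov': 42.74050821039672, 'cx': 327.8707743883066, 'cy': 225.5702994151607, 'eye': array([ 0.20501078, -0.22190858,  1.55918465]), 'attitude': array([[-7.34090774e-03,  9.87209740e-01, -1.59257783e-01],
       [-9.99972759e-01, -7.36986641e-03,  4.08795452e-04],
       [-7.70141731e-04,  1.59256445e-01,  9.87236948e-01]])}
wrist {'vertical_fov': 58.76802045202652, 'cx': 313.70049286088226, 'cy': 234.94412237893965, 'mount': array([[ 1.74237305e-04,  9.55446099e-01,  2.95165582e-01,
         7.56333151e-02],
       [ 9.99999982e-01, -1.44100212e-04, -1.23853587e-04,
        -3.71565143e-04],
       [-7.58020032e-05,  2.95165598e-01, -9.55446107e-01,
        -1.42680538e-01],
       [ 0.00000000e+00,  0.00000000e+00,  0.00000000e+00,
         1.00000000e+00]]), 'eye'
[... 320 characters left out ...]
8592352e+01, -1.23371161e+01]), 'qvel': array([-0.02988472, -0.11653154,  0.02900475, -0.01737068, -0.07428197,
        0.04236628]), 'joint_efforts': array([ 6.13818938e-04, -4.48633289e+01, -2.31342977e+01, -1.92752477e-04,
        3.85488049e-03,  2.08673032e-05]), 'position': array([0.21292311, 0.50688404, 0.23087049]), 'tool_rot': array([[-9.21935657e-01,  3.87342525e-01, -6.42696940e-04],
       [ 3.87342978e-01,  9.21935267e-01, -8.84324509e-04],
       [ 2.49988486e-04, -1.06423444e-03, -9.99999402e-01]]), 'ft_force': array([ 0.05314459, -0.23421333, -0.10131317]), 'wrist_torque': array([-0.04715058, -0.00301441,  0.0125452 ]), 'gripper_force': 0.0, 'grip_width': 0.08507609927567887}
```

View pics/top0.png

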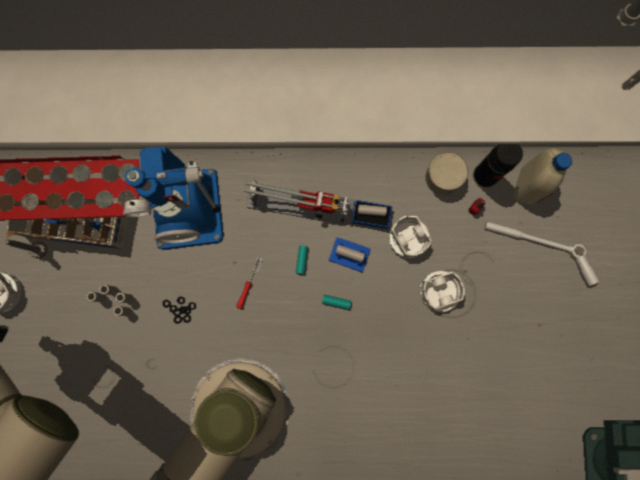

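View pics/scene0.png

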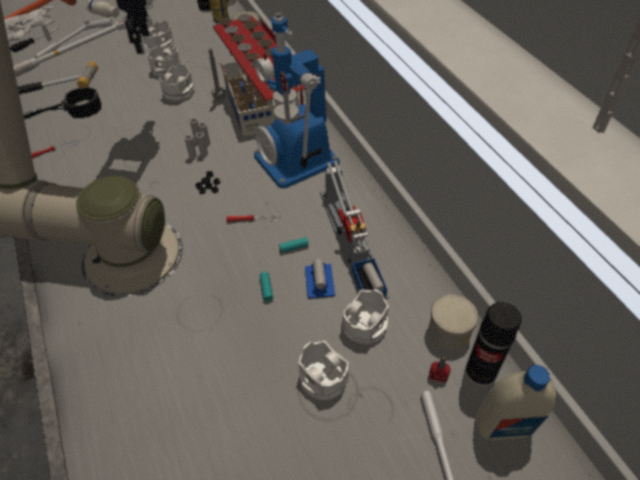

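Candidates for the pin (top view): the steel one on the blue rest (350,254); the one in the catch tray (374,210); turquoise cylinders (302,260) and (337,301); standing pins at far left (~105,298). By the description it is the one on the blue saddle rest at (350,254). Rails run from (248,188) uphill to the red head at (322,202), with the tray on the downhill side.

Run:
```python
from h import *
im=load('top0');h=cv2.cvtColor(im['frame'],cv2.COLOR_RGB2HSV)
# rest: blue region
m=cv2.inRange(h,(100,120,40),(130,255,255));sub=np.zeros_like(m);sub[232:275,325:375]=m[232:275,325:375]
pts=cv2.findNonZero(sub);
for z in(0.008,):
    P=np.array([onz(im,u,v,z)[:2] for u,v in pts[:,0]],np.float32)
    print('rest',cv2.minAreaRect(P))
# pin: depth > base
Z=im['z_map'];
g=np.array([[dep(im,u,v) for u in range(325,376)] for v in range(235,275)])
sel=(g[...,2]>0.032)&(g[...,2]<0.055); q=g[sel];print('pin pts',len(q),q.mean(0),q[:,2].max());print(cv2.minAreaRect(q[:,:2].astype(np.float32)))
for u,v in[(250,184),(250,191),(300,195),(322,202),(345,213),(374,210)]: print((u,v),dep(im,u,v))
# chute region points
G=np.array([[dep(im,u,v) for u in range(240,345)] for v in range(170,232)])
q=G[G[...,2]>0.04];print(len(q),q.min(0),q.max(0))
c=cv2.resize(im['frame'][165:285,235:395],(800,600),interpolation=cv2.INTER_CUBIC);cv2.imwrite('pics/crop.png',c[...,::-1])
```

```text
rest ((0.3809075653553009, -0.276336669921875), (0.08947042375802994, 0.062227897346019745), 70.0926513671875)
pin pts 260 [ 0.38064991 -0.27540361  0.04263039] 0.05341136084051734
((0.38115501403808594, -0.27540990710258484), (0.06962240487337112, 0.028217319399118423), 73.2173080444336)
(250, 184) [ 0.5421071  -0.03480684  0.10994007]
(250, 191) [ 0.52607022 -0.03428042  0.10412795]
(300, 195) [ 0.52040278 -0.15444346  0.07997807]
(322, 202) [ 0.4993777  -0.20865833  0.09513761]
(345, 213) [ 0.47999617 -0.265601    0.04994706]
(374, 210) [ 0.48991388 -0.33942999  0.03479913]
1375 [ 0.20501078 -0.26312891  0.04160554] [ 0.5566095  -0.02003129  1.55918465]
```

View pics/crop.png

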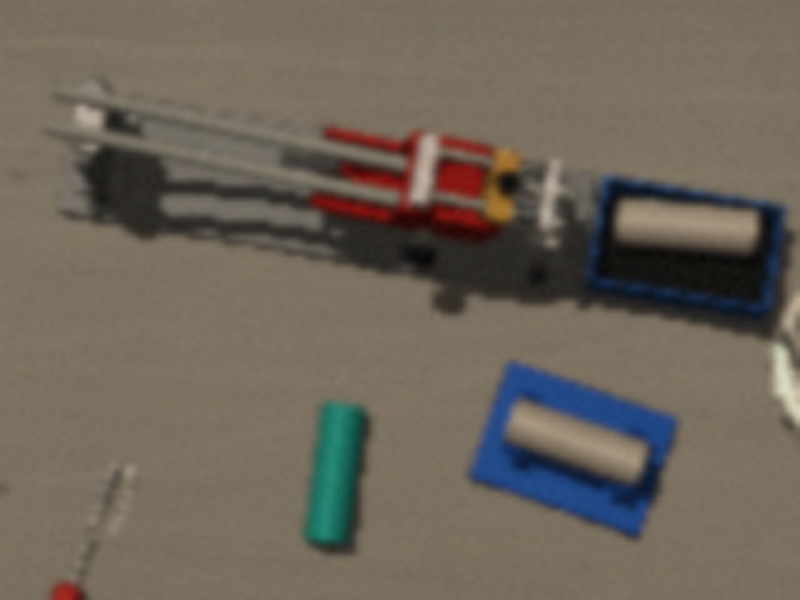

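Run:
```python
from h import *
from scipy.optimize import fsolve
im=load('top0')
cr=lambda x,y:(235+x/5,165+y/5)
t=np.tan(.21)
for a,b in [((55,95),(320,149)),((47,128),(310,180))]:
    A=onz(im,*cr(*a),.107)
    for _ in range(1):
        z=.09
        for k in range(30):
            B=onz(im,*cr(*b),z); z=.107-t*np.linalg.norm(B[:2]-A[:2])
    d=A-B;print(A,B,np.degrees(np.arctan2(d[1],d[0])))
G=np.array([[dep(im,u,v) for u in range(100,240)] for v in range(140,255)])
h=cv2.cvtColor(im['frame'],cv2.COLOR_RGB2HSV)[140:255,100:240]
b=(h[...,0]>100)&(h[...,0]<125)&(h[...,1]>130)
q=G[b&(G[...,2]<1)]
print('tester',q.min(0),q.max(0))
for lo,hi in((0,.05),(.05,.2),(.2,.5)):
    k=q[(q[:,2]>lo)&(q[:,2]<hi)]; print(lo,np.percentile(k,1,axis=0),np.percentile(k,99,axis=0))
q=G[(G[...,2]>.05)&(G[...,2]<.6)&(G[...,1]<.12)]; print('near side pts',q.min(0))
```

```text
[ 0.54286391 -0.02472648  0.107     ] [ 0.52102952 -0.15195729  0.07948528] 80.26218778000252
[ 0.52652827 -0.02108068  0.107     ] [ 0.50543376 -0.14705499  0.07977569] 80.49396412245287
tester [ 0.39985737  0.04726927 -0.00121327] [0.60285389 0.3441168  0.43384389]
0 [0.4022269  0.05024446 0.00482943] [0.59876755 0.19715368 0.04879766]
0.05 [0.43022531 0.07074441 0.0527557 ] [0.58228784 0.19087437 0.18704308]
0.2 [0.4624993  0.07735323 0.20905412] [0.58541296 0.16668597 0.42960847]
near side pts [0.41959723 0.04115194 0.05022679]
```

```bash
cat >> h.py <<'E'
from scipy.spatial.transform import Rotation as R
def rot(az,tilt=0):
    "tool x along azimuth az (deg), raised by tilt (rad); z down-ish"
    a=np.radians(az);u=np.array([np.cos(a),np.sin(a),0]);k=np.array([0,0,1.])
    x=u*np.cos(tilt)+k*np.sin(tilt);z=u*np.sin(tilt)-k*np.cos(tilt)
    return np.column_stack([x,np.cross(z,x),z])
def rows(targets,g,start=None):
    "targets: (pos,rot,n) -> rows in tool axes, rounded, with feedback of the rounding"
    s=telemetry.observe();p,r=(np.array(s['position']),R.from_matrix(s['tool_rot'])) if start is None else start
    out=[]
    for P,M,n in targets:
        Q=R.from_matrix(M);p0=p
        for i in range(n):
            tp=p0+(np.array(P)-p0)*(i+1)/n
            d=np.round(r.inv().apply(tp-p)*1e3,1);w=np.round((r.inv()*Q).as_rotvec(degrees=True)/(n-i),1)
            p=p+r.apply(d/1e3);r=r*R.from_rotvec(w,degrees=True)
            out.append([*map(float,d+0),*map(float,w+0),g])
    for o in out: print(o,',')
    print('end',p.round(4),'maxshift',max(np.linalg.norm(o[:3]) for o in out),'maxturn',max(np.linalg.norm(o[3:6]) for o in out))
E
python3 - <<'E'
from h import *
rows([([.381,-.275,.19],rot(70),14)],.7)
E
```

```text
[-32.7, -46.8, 3.0, 0.0, 0.0, 6.2, 0.7] ,
[-37.6, -43.1, 2.9, 0.0, 0.0, 6.2, 0.7] ,
[-42.0, -38.7, 3.0, 0.0, 0.0, 6.2, 0.7] ,
[-45.9, -34.0, 2.9, 0.0, 0.0, 6.2, 0.7] ,
[-49.3, -28.8, 3.0, 0.0, 0.0, 6.2, 0.7] ,
[-52.2, -23.3, 3.0, 0.0, 0.0, 6.2, 0.7] ,
[-54.3, -17.5, 2.9, 0.0, 0.0, 6.3, 0.7] ,
[-56.0, -11.5, 3.0, 0.0, 0.0, 6.2, 0.7] ,
[-56.9, -5.3, 2.9, 0.0, 0.0, 6.3, 0.7] ,
[-57.1, 0.9, 3.0, 0.0, 0.0, 6.2, 0.7] ,
[-56.7, 7.1, 3.0, 0.0, 0.0, 6.3, 0.7] ,
[-55.5, 13.2, 2.9, 0.0, 0.0, 6.2, 0.7] ,
[-53.8, 19.2, 3.0, 0.0, 0.0, 6.3, 0.7] ,
[-51.4, 25.0, 3.0, 0.0, 0.1, 6.2, 0.7] ,
end [ 0.381 -0.275  0.19 ] maxshift 57.26936353758439 maxturn 6.3
```

{"api": "apply_moves", "payload": {
  "series": [
    [-33,-47,3,0,0,6.2,0.7],
    [-38,-43,3,0,0,6.2,0.7],
    [-42,-39,3,0,0,6.2,0.7],
    [-46,-34,3,0,0,6.2,0.7],
    [-49,-29,3,0,0,6.2,0.7],
    [-52,-23,3,0,0,6.2,0.7],
    [-54,-17,3,0,0,6.2,0.7],
    [-56,-11,3,0,0,6.2,0.7],
    [-57,-5,3,0,0,6.2,0.7],
    [-57,1,3,0,0,6.2,0.7],
    [-57,7,3,0,0,6.2,0.7],
    [-55,13,3,0,0,6.2,0.7]
  ]
}}

```text
time_s: 1.65
position: [0.359, -0.1643, 0.1952]
tool_rot: [[0.13, 0.992, 0.0], [0.992, -0.13, 0.0], [0.0, 0.0, -1.0]]
ft_force: [0.3, 0.3, -1.0]
grip_width: 0.0598
gripper_force: 0.0
```

{"api": "apply_moves", "payload": {
  "series": [
    [-54,19,3,0,0,6.2,0.7],
    [-51,25,3,0,0,6.2,0.7],
    [0,0,0,0,0,0,0.7],
    [0,0,0,0,0,0,0.7]
  ]
}}

```text
time_s: 2.15
position: [0.3834, -0.2729, 0.189]
tool_rot: [[0.335, 0.942, -0.001], [0.942, -0.335, 0.001], [0.001, -0.001, -1.0]]
ft_force: [0.6, -1.0, 0.9]
grip_width: 0.0601
gripper_force: 0.0
```

Run:
```python
from h import *
im=shot('wrist','w1');s=telemetry.observe();print(s['time_s'],s['position'],s['tool_rot'].round(3),s['q'].round(1))
```

```text
2.2 [ 0.38343983 -0.27250521  0.1892761 ] [[ 0.334  0.942 -0.   ]
 [ 0.942 -0.334  0.001]
 [ 0.001 -0.001 -1.   ]] [-49.9  16.1  90.5   0.   73.4 -30.3]
```

View pics/w1.png

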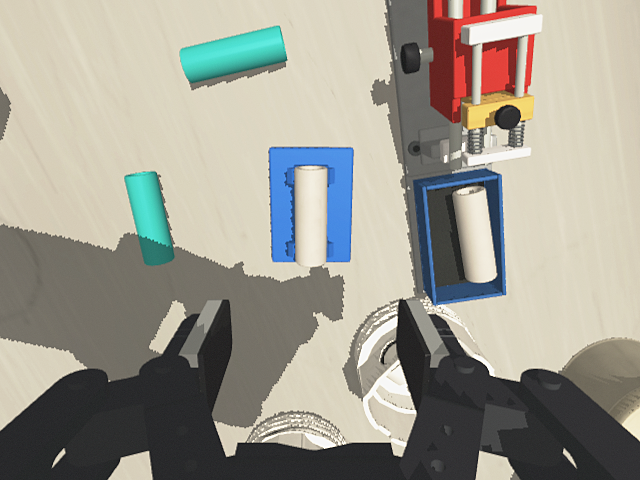

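The wrist view shows the steel pin on the blue rest (ends (311,172)–(311,262)), turquoise ones at (233,55) and (149,218), the tray pin at (475,235), and the red head at (485,60).

Run:
```python
from h import *
im=load('w1')
g=np.array([[dep(im,u,v) for u in range(285,335)] for v in range(150,285)])
q=g[(g[...,2]>.037)&(g[...,2]<.055)];print(len(q),q[:,2].max())
c,sz,a=cv2.minAreaRect(q[:,:2].astype(np.float32));print(c,sz,a)
hsv=cv2.cvtColor(im['frame'],cv2.COLOR_RGB2HSV);m=cv2.inRange(hsv,(100,120,40),(130,255,255));m[:,:262]=0;m[:,360:]=0;m[:140]=0;m[270:]=0
P=np.array([onz(im,u,v,.008)[:2] for u,v in cv2.findNonZero(m)[:,0]],np.float32);print('rest',cv2.minAreaRect(P))
for u,v in((311,175),(311,215),(311,258)): print(dep(im,u,v))
# rails axis ref: red head top etc
for u,v in((500,30),(470,70),(497,102),(462,5),(507,5),(435,60)): print((u,v),dep(im,u,v))
```

```text
2944 0.0467067165105986
(0.3797243535518646, -0.2743585705757141) (0.07066664099693298, 0.02254544198513031) 70.81053924560547
rest ((0.3801192343235016, -0.2734569013118744), (0.09088682383298874, 0.0632421001791954), 70.33735656738281)
[ 0.3908838  -0.24494823  0.04500086]
[ 0.38144184 -0.2713556   0.04422151]
[ 0.37078102 -0.30120149  0.04464   ]
(500, 30) [ 0.50141754 -0.20035071  0.1124265 ]
(470, 70) [ 0.4893741  -0.21352962  0.09712307]
(497, 102) [ 0.4957302  -0.2324888   0.10576706]
(462, 5) [ 0.50055001 -0.18103795  0.07507555]
(507, 5) [ 0.52153763 -0.18938816  0.07929976]
(435, 60) [ 0.48210427 -0.20295067  0.06665255]
```

Run:
```python
from h import *
M=rot(70.4)
rows([([.380,-.274,.08],M,2),([.380,-.274,.0265],M,2)],.7)
```

```text
[-1.3, -1.3, 54.6, 0.0, 0.0, 0.0, 0.7] ,
[-1.3, -1.4, 54.7, 0.0, 0.0, 0.1, 0.7] ,
[0.0, 0.0, 26.7, 0.0, 0.0, 0.0, 0.7] ,
[0.0, 0.1, 26.8, 0.0, 0.0, 0.0, 0.7] ,
end [ 0.3801 -0.274   0.0265] maxshift 54.73335363377618 maxturn 0.1
```

{"api": "apply_moves", "payload": {
  "series": [
    [-1,-1,55,0,0,0,0.7],
    [-1,-2,54,0,0,0,0.7],
    [0,0,27,0,0,0,0.7],
    [0,0,26,0,0,0,0.6],
    [0,0,0,0,0,0,0.5],
    [0,0,0,0,0,0,0.4],
    [0,0,0,0,0,0,0],
    [0,0,0,0,0,0,0],
    [0,0,0,0,0,0,0],
    [0,0,0,0,0,0,0]
  ],
  "grip_force": 40
}}

```text
time_s: 3.45
position: [0.3803, -0.2744, 0.0287]
tool_rot: [[0.335, 0.942, 0.001], [0.942, -0.335, -0.001], [-0.001, 0.001, -1.0]]
ft_force: [-1.6, 1.0, 7.6]
grip_width: 0.0215
gripper_force: 38.8
```

{"api": "apply_moves", "payload": {
  "series": [
    [0,0,0,0,0,0,0.4],
    [0,0,0,0,0,0,0.4],
    [0,0,0,0,0,0,0.4]
  ]
}}

```text
time_s: 3.82
position: [0.3803, -0.2745, 0.0275]
tool_rot: [[0.335, 0.942, 0.0], [0.942, -0.335, -0.0], [-0.0, 0.0, -1.0]]
ft_force: [-0.6, 0.3, 1.1]
grip_width: 0.0342
gripper_force: 0.0
```

Run:
```python
from h import *
s=telemetry.observe();print(s['position'],s['ft_force'],s['grip_width'])
im=shot('wrist','w2')
c=im['frame'][200:480,140:480]
cv2.imwrite('pics/w2c.png',cv2.resize(c,None,fx=2,fy=2)[...,::-1])
```

```text
[ 0.38027374 -0.27451216  0.02749153] [-0.59337139  0.29683457  1.10442214] 0.034178228531981804
```

View pics/w2c.png

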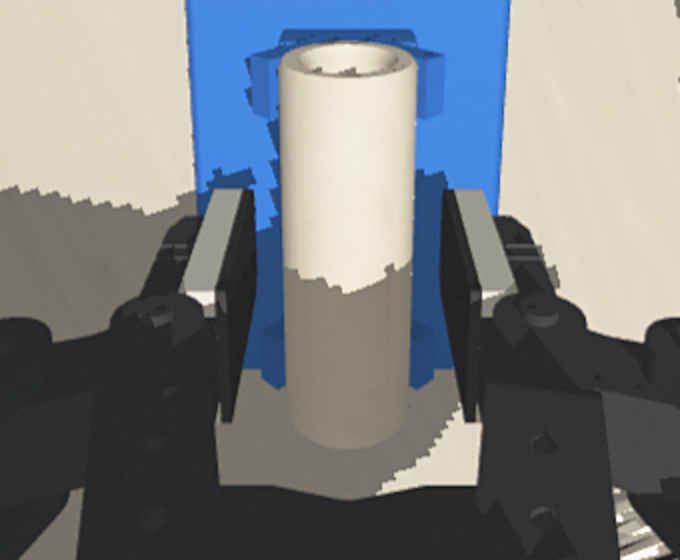

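The pin is centred between the pads, though they sit a bit high on it (width 21.5 mm while gripping). I'll go 3 mm deeper and regrip.

{"api": "apply_moves", "payload": {
  "series": [
    [0,0,3,0,0,0,0.4],
    [0,0,0,0,0,0,0],
    [0,0,0,0,0,0,0],
    [0,0,0,0,0,0,0],
    [0,0,0,0,0,0,0]
  ],
  "grip_force": 40
}}

```text
time_s: 4.5
position: [0.3801, -0.2744, 0.0243]
tool_rot: [[0.335, 0.942, -0.0], [0.942, -0.335, 0.0], [0.0, -0.0, -1.0]]
ft_force: [-0.2, -0.4, -2.4]
grip_width: 0.0217
gripper_force: 39.2
```

Run:
```python
from h import *
M=rot(80.4,.21); ax=np.array([.5258,-.0758,.1087]);P=ax+M[:,2]*(.0087-.07)
print(P)
rows([([.380,-.274,.14],rot(70.4),2),(P+[-.04,-.02,.03],M,5),(P,M,1)],0)
```

```text
[ 0.52366893 -0.08839964  0.1686533 ]
[0.2, -0.1, -57.9, 0.0, 0.0, 0.0, 0] ,
[0.1, -0.2, -57.8, 0.0, 0.0, 0.0, 0] ,
[38.2, 8.4, -11.7, 0.2, 2.4, -2.0, 0] ,
[38.3, 9.8, -10.2, 0.2, 2.4, -2.0, 0] ,
[38.3, 11.0, -8.6, 0.2, 2.4, -2.0, 0] ,
[38.3, 12.3, -7.0, 0.2, 2.4, -2.0, 0] ,
[38.0, 13.7, -5.5, 0.2, 2.4, -2.0, 0] ,
[19.5, 36.1, 34.9, 0.0, 0.0, 0.0, 0] ,
end [ 0.5237 -0.0884  0.1686] maxshift 57.90043177731924 maxturn 3.1304951684997055
```

{"api": "apply_moves", "payload": {
  "series": [
    [0,0,-20,0,0,0,0],
    [0,0,-48,0,0,0,0],
    [0,0,-48,0,0,0,0],
    [38,8,-12,0,2.4,-2,0],
    [38,10,-10,0,2.4,-2,0],
    [38,11,-9,0,2.4,-2,0],
    [38,12,-7,0,2.4,-2,0],
    [38,14,-5,0,2.4,-2,0],
    [10,18,17,0,0,0,0],
    [10,18,18,0,0,0,0],
    [0,0,0,0,0,0,0],
    [0,0,0,0,0,0,0]
  ]
}}

```text
time_s: 6.0
position: [0.5232, -0.0896, 0.1701]
tool_rot: [[0.161, 0.986, 0.052], [0.965, -0.168, 0.201], [0.207, 0.018, -0.978]]
ft_force: [-0.1, 0.4, -1.6]
grip_width: 0.0213
gripper_force: 39.6
```

Run:
```python
from h import *
s=telemetry.observe();print(s['time_s'],s['position'],s['tool_rot'].round(3),s['q'].round(1),s['grip_width'])
im=shot('wrist','w3')
```

```text
6.0 [ 0.52319762 -0.08959323  0.17006876] [[ 0.161  0.986  0.052]
 [ 0.965 -0.168  0.201]
 [ 0.207  0.018 -0.978]] [-28.3  23.1  84.   12.   76.  -22. ] 0.021297293303413366
```

View pics/w3.png

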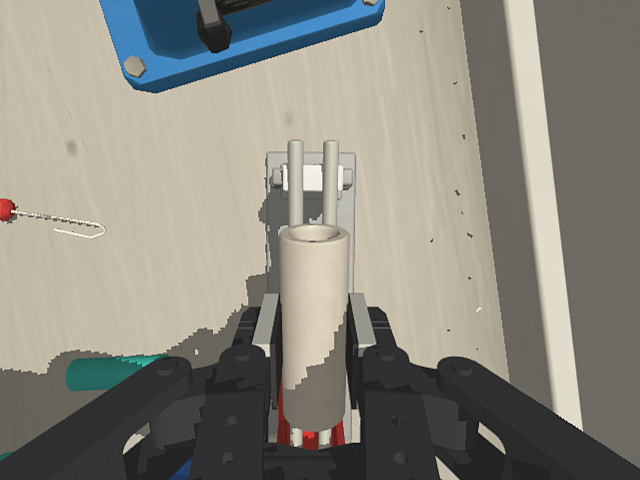

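The pin is held level with the slope above the rails. The rod ends are at (296,141) and (331,141), with the tester well clear at the top.

Run:
```python
from h import *
im=load('w3');s=telemetry.observe()
Z=im['z_map'];L=[]
for lo,hi in((285,308),(320,343)):
    P=[]
    for v in list(range(144,160))+list(range(196,222)):
        us=np.arange(lo,hi);g=np.array([dep(im,u,v) for u in us]);top=g[:,2]>.085
        if top.sum()>3: P.append([us[top].mean(),v])
    P=np.array(P);W=np.array([dep(im,round(u),v) for u,v in P])
    c=W.mean(0);d=np.linalg.svd(W-c)[2][0];d*=np.sign(d[1]);print(len(P),c,d,'az',np.degrees(np.arctan2(d[1],d[0])),'slope',np.arcsin(d[2]));L.append((c,d,W))
for x in(L[0][2][0],L[1][2][0]): print('end',x)
# axis line: in plane, midpoint; lift 8.9 along normal
m=(L[0][0]+L[1][0])/2; az=np.arctan2(*(L[0][1]+L[1][1])[[1,0]]);u=np.array([np.cos(az),np.sin(az),0])
Mr=rot(np.degrees(az),.21); n=-Mr[:,2]; A=m+n*.0089; e=(L[0][2][0]+L[1][2][0])/2
y=132+((A-e)@Mr[:,0])*1e3; O=A-Mr[:,0]*y/1e3
print('az',np.degrees(az),'origin',O,'sep',np.linalg.norm(np.cross(L[0][0]-L[1][0],Mr[:,0])))
# pin in hand: tool coordinates
T=np.array(s['tool_rot']);p=np.array(s['position'])
q=np.array([dep(im,u,v) for u in range(284,348,2) for v in range(240,300,4)])
t=(q-p)@T;t=t[(t[:,2]>-.03)&(t[:,2]<.01)]
print('pin top in tool',t[:,2].min(), 'near end x', max(((dep(im,u,236)-p)@T)[0] for u in range(284,348,4)),'y',np.median(t[:,1]))
```

```text
42 [ 0.52268294 -0.04048993  0.10573421] [0.17513663 0.96241627 0.20756222] az 79.68640288826816 slope 0.2090822486419595
42 [ 0.54005026 -0.0434342   0.10569228] [0.16568477 0.96477167 0.20436285] az 80.25538324526883 slope 0.20581277942312987
end [ 0.52645662 -0.01949583  0.11006068]
end [ 0.54371691 -0.02224372  0.10880767]
az 79.97099095262094 origin [ 0.51226102 -0.1499953   0.09142938] sep 0.017614806421810514
pin top in tool -0.02167173290969572 near end x 0.03533568150164256 y 5.329522744041787e-05
```

```bash
cat >> h.py <<'E'
O=np.array([.5123,-.1500,.0918]);AZ=80.;MR=rot(AZ,.21)
def rp(x,y,z):
    "rails coords (mm) -> world; rails x = y cross z"
    Y=MR[:,0];Zr=-MR[:,2];X=np.cross(Y,Zr);return O+(X*x+Y*y+Zr*z)/1e3
def inr(P):
    Y=MR[:,0];Zr=-MR[:,2];X=np.cross(Y,Zr);d=(np.array(P)-O)*1e3;return np.array([d@X,d@Y,d@Zr])
E
python3 - <<'E'
from h import *
print(inr(telemetry.observe()['position']))
rows([(rp(0,80,8),MR,3),(rp(0,80,-5.7),MR,2)],0)
E
```

```text
[ 0.30313464 76.2346031  64.04401807]
[1.3, -0.4, 18.7, 0.3, 0.0, 0.2, 0] ,
[1.3, -0.3, 18.7, 0.3, 0.1, 0.2, 0] ,
[1.2, -0.2, 18.6, 0.4, 0.0, 0.1, 0] ,
[0.0, 0.0, 6.9, 0.0, 0.0, 0.0, 0] ,
[0.0, 0.0, 6.8, 0.0, 0.0, 0.0, 0] ,
end [ 0.5261 -0.0718  0.1029] maxshift 18.74939999039969 maxturn 0.4123105625617661
```

{"api": "apply_moves", "payload": {
  "series": [
    [1,0,19,0.3,0,0.2,0],
    [1,0,19,0.4,0,0.2,0],
    [1,0,18,0.3,0,0.1,0],
    [0,0,7,0,0,0,0],
    [0,0,7,0,0,0,0],
    [0,0,0,0,0,0,0]
  ]
}}

```text
time_s: 6.8
position: [0.5271, -0.0725, 0.1021]
tool_rot: [[0.169, 0.985, 0.035], [0.964, -0.173, 0.204], [0.207, -0.001, -0.978]]
ft_force: [-0.2, -0.3, -1.5]
grip_width: 0.0216
gripper_force: 39.6
```

Run:
```python
from h import *
s=telemetry.observe();print(s['time_s'],inr(s['position']),(R.from_matrix(s['tool_rot']).inv()*R.from_matrix(MR)).as_rotvec(degrees=True),s['ft_force'])
```

```text
6.8 [ 1.15681647 79.33778105 -6.38747525] [-0.04332219  0.09268649  0.03521836] [-0.15578071 -0.28067535 -1.52364977]
```

{"api": "apply_moves", "payload": {
  "series": [
    [0,-1.1,1,0,0,0,0],
    [0,0,1,0,0,0,0],
    [0,0,0,0,0,0,0]
  ]
}}

```text
time_s: 7.18
position: [0.5262, -0.0717, 0.1001]
tool_rot: [[0.169, 0.985, 0.035], [0.964, -0.173, 0.204], [0.207, -0.001, -0.978]]
ft_force: [-0.6, -0.4, -1.9]
grip_width: 0.0219
gripper_force: 39.6
```

{"api": "apply_moves", "payload": {
  "series": [
    [0,0,0.5,0,0,0,0],
    [0,0,0.5,0,0,0,0],
    [0,0,0,0,0,0,0]
  ]
}}

```text
time_s: 7.55
position: [0.5266, -0.0717, 0.0995]
tool_rot: [[0.169, 0.985, 0.036], [0.964, -0.173, 0.203], [0.207, 0.001, -0.978]]
ft_force: [0.2, -1.0, 3.3]
grip_width: 0.022
gripper_force: 40.1
```

{"api": "apply_moves", "payload": {
  "series": [
    [0,0,-0.3,0,0,0,0.3],
    [0,0,0,0,0,0,0.4],
    [0,0,0,0,0,0,0.5],
    [0,0,-5,0,0,0,0.5],
    [0,0,-10,0,0,0,0.5],
    [0,0,-30,0,0,0,0.5],
    [0,0,-40,0,0,0,0.5],
    [0,0,0,0,0,0,0.5],
    [0,0,0,0,0,0,0.5]
  ]
}}

```text
time_s: 8.68
position: [0.5229, -0.0888, 0.1823]
tool_rot: [[0.169, 0.985, 0.035], [0.964, -0.173, 0.204], [0.207, -0.001, -0.978]]
ft_force: [0.3, 0.4, -0.4]
grip_width: 0.0425
gripper_force: 0.0
```

Run:
```python
from h import *
im=shot('wrist','w4');s=telemetry.observe();print(s['time_s'],inr(s['position']),s['ft_force'])
```

```text
8.725 [-0.30653944 79.65942646 75.06302434] [-0.33097938  0.27754962 -0.69411732]
```

View pics/w4.png

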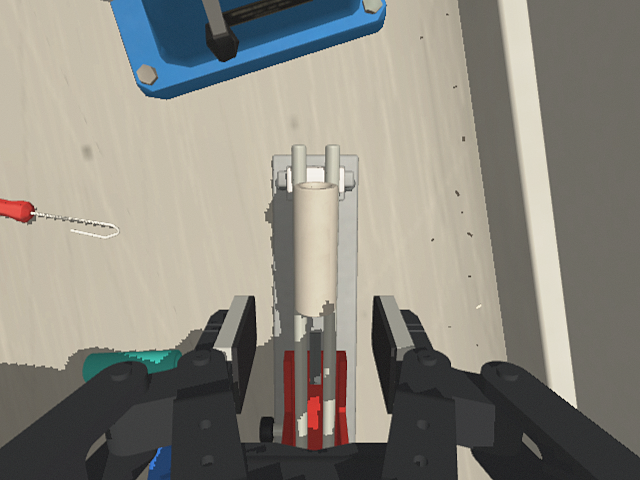

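The pin lies free and straight on the rails (316,190–310), with the red head's channel walls starting at v≈350. Next I'll check the head's geometry from the depth maps.

Run:
```python
from h import *
np.set_printoptions(linewidth=200)
def pts(n):
    im=load(n);F=f(im);v,u=np.mgrid[0:480,0:640];Z=im['z_map']
    d=np.stack([(u-im['cx'])/F*Z,-(v-im['cy'])/F*Z,-Z],-1)[Z>0];P=d@np.array(im['attitude']).T+im['eye']
    Y=MR[:,0];Zr=-MR[:,2];X=np.cross(Y,Zr);d=(P-O)*1e3;return np.c_[d@X,d@Y,d@Zr]
for n in('w1','w4','top0'):
    q=pts(n);q=q[(abs(q[:,0])<27)&(abs(q[:,2])<60)]
    print(n,'cols x -27..27 by 6; rows y')
    for y in range(48,-126,-6):
        r=[]
        for x in range(-27,27,6):
            k=q[(q[:,0]>=x)&(q[:,0]<x+6)&(q[:,1]>=y-3)&(q[:,1]<y+3)]
            r.append(round(k[:,2].max()) if len(k) else 99)
        if min(r)<99: print(y,r)
q=pts('w4');k=q[(abs(q[:,0])<12)&(q[:,2]>0)&(q[:,2]<20)&(q[:,1]>20)];print('pin',k[:,1].min(),k[:,1].max(),k[:,2].max(),k[:,0].mean())
```

```text
w1 cols x -27..27 by 6; rows y
-30 [99, -13, -8, -9, 99, 99, 99, 99, 99]
-36 [99, 19, 19, 19, 19, 18, 19, 18, 99]
-42 [99, 34, 34, 33, 34, 34, 33, 33, 99]
-48 [99, 33, 34, 34, 34, 34, 34, 33, 99]
-54 [-17, 21, 29, 26, 21, 29, 30, 21, 99]
-60 [-16, 21, 29, 27, 21, 29, 29, 20, 99]
-66 [99, 21, 30, 20, 21, 28, 30, 20, 99]
-72 [99, 22, 30, 21, 21, 28, 29, 21, 99]
-78 [99, 32, 33, 43, 43, 40, 32, 32, 99]
-84 [99, 33, 33, 43, 44, 43, 32, 32, 99]
-90 [99, 32, 32, 44, 43, 42, 33, 32, 99]
-96 [99, 28, 31, 29, 99, 31, 31, 99, 99]
-102 [99, 27, 31, 30, 99, 31, 31, 25, 99]
-108 [-59, 33, 33, 33, 33, 34, 34, 33, 99]
-114 [-23, -15, -8, -8, 30, -8, -8, -16, 99]
-120 [-21, -16, -7, -8, -15, -10, -9, -16, -23]
w4 cols x -27..27 by 6; rows y
48 [99, 99, 7, 12, 13, 12, 7, 99, 99]
42 [99, 99, -9, 10, 12, 10, -9, 99, 99]
36 [99, 99, -8, -8, 99, -8, -7, 99, 99]
30 [99, 99, -8, -8, 99, -8, -8, 99, 99]
24 [99, 99, -8, -8, 99, -8, -8, 99, 99]
18 [99, 99, -8, -8, -13, -8, -8, 99, 99]
12 [99, 99, -8, -8, -11, -8, -8, 99, 99]
6 [99, 99, -8, -8, -8, -8, -8, 99, 99]
0 [99, -14, -8, -7, -6, -6, -8, -15, 99]
-6 [9
[... 1201 characters left out ...]
 -7, -25, -13, 0, -13, -14]
-42 [99, 25, 38, 37, 38, 40, 35, 38, 22]
-48 [99, 26, 36, 34, 37, 38, 36, 34, 99]
-54 [-18, 25, 29, 28, 21, 20, 28, 18, 18]
-60 [-14, 22, 31, 29, 23, 25, 31, 24, 18]
-66 [-17, 23, 28, 32, 23, 24, 35, 27, 18]
-72 [99, 24, 30, 25, 23, 25, 29, 26, 16]
-78 [99, 24, 28, 51, 24, 32, 30, 26, 15]
-84 [99, 34, 35, 43, 49, 45, 34, 32, 99]
-90 [99, 30, 32, 42, 43, 39, 32, 33, 99]
-96 [-59, -58, 31, 29, 99, 29, 30, 99, 99]
-102 [99, -54, 34, 31, 99, -9, 30, 33, 99]
-108 [-55, -59, 34, 35, 33, 32, 36, 32, 99]
-114 [-58, -18, 33, 28, 27, 32, -8, 32, 99]
-120 [-53, -19, -4, -2, 99, -11, -8, 99, -50]
pin 44.23807037942976 114.65560025759895 13.460096832600032 0.051739135678959894
```

{"api": "apply_moves", "payload": {
  "series": [
    [18,0,0,0,0,0,0],
    [18,0,0,0,0,0,0],
    [19,0,0,0,0,0,0],
    [0,0,0,0,0,0,0],
    [0,0,25,0,0,0,0],
    [0,0,25,0,0,0,0],
    [0,0,15,0,0,0,0],
    [0,0,0,0,0,0,0],
    [0,0,0,0,0,0,0]
  ]
}}

```text
time_s: 9.85
position: [0.5353, -0.023, 0.131]
tool_rot: [[0.169, 0.985, 0.036], [0.964, -0.173, 0.203], [0.207, 0.001, -0.978]]
ft_force: [-1.0, 0.3, -0.2]
grip_width: 0.0001
gripper_force: 0.0
```

```bash
cat > st.py <<'E'
from h import *
s=telemetry.observe();F=np.array(s['ft_force'])
print(round(s['time_s'],2),'rails pos',inr(s['position']).round(2),'rot err',(R.from_matrix(s['tool_rot']).inv()*R.from_matrix(MR)).as_rotvec(degrees=True).round(2),'F up-rail,normal',(F@MR[:,0]).round(2),(-F@MR[:,2]).round(2),s['grip_width'])
E
python3 st.py
python3 - <<'E'
from h import *
im=load('w4');F=f(im);v,u=np.mgrid[0:480,0:640];Z=im['z_map']
d=np.stack([(u-im['cx'])/F*Z,-(v-im['cy'])/F*Z,-Z],-1)[Z>0];P=d@np.array(im['attitude']).T+im['eye']
q=np.array([inr(p) for p in P[(abs(P-O)<.06).all(1)]]);q=q[(abs(q[:,0])<2.5)]
for y in range(4,-24,-2):
    k=q[(q[:,1]>=y-1)&(q[:,1]<y+1)];print(y,len(k),k[:,2].max().round(1) if len(k) else '')
E
```

```text
9.85 rails pos [  0.56 134.43  11.48] rot err [0.03 0.11 0.05] F up-rail,normal 0.11 -0.26 9.153822254405515e-05
4 27 -8.0
2 27 -7.8
0 27 -6.6
-2 31 -5.7
-4 27 -5.8
-6 29 -4.3
-8 25 -4.3
-10 14 -5.1
-12 2 -7.1
-14 0 
-16 0 
-18 0 
-20 0 
-22 0
```

{"api": "apply_moves", "payload": {
  "series": [
    [0,-0.5,6,0,0,0,0],
    [0,0,5,0,0,0,0],
    [0,0,2.5,0,0,0,0],
    [0,0,0,0,0,0,0]
  ]
}}

```text
time_s: 10.35
position: [0.5348, -0.0198, 0.1169]
tool_rot: [[0.169, 0.985, 0.035], [0.964, -0.173, 0.204], [0.207, -0.001, -0.978]]
ft_force: [0.7, 0.3, -0.1]
grip_width: 0.0002
gripper_force: 0.0
```

```bash
python3 st.py
```

```text
10.35 rails pos [ -0.5 134.5  -3. ] rot err [-0.07  0.09  0.04] F up-rail,normal 0.38 -0.17 0.00022647183882648276
```

{"api": "apply_moves", "payload": {
  "series": [
    [-4,0.3,-1,0,0,0,0],
    [-3,0,0,0,0,0,0],
    [-3,0,0,0,0,0,0],
    [-4,0,0,0,0,0,0],
    [-5,0,0,0,0,0,0],
    [-5,0,0,0,0,0,0],
    [-5,0,0,0,0,0,0],
    [-5,0,0,0,0,0,0],
    [-5,0,0,0,0,0,0],
    [-5,0,0,0,0,0,0]
  ]
}}

```text
time_s: 11.6
position: [0.5276, -0.0628, 0.1089]
tool_rot: [[0.169, 0.985, 0.035], [0.964, -0.173, 0.204], [0.207, -0.001, -0.978]]
ft_force: [0.4, 2.6, 1.7]
grip_width: 0.0002
gripper_force: 1.2
```

```bash
python3 st.py
```

```text
11.6 rails pos [-0.11 90.19 -1.73] rot err [-0.05  0.08  0.04] F up-rail,normal 2.94 1.1 0.00016655957952702036
```

{"api": "apply_moves", "payload": {
  "series": [
    [-5,0,0,0,0,0,0],
    [-5,0,0,0,0,0,0],
    [-5,0,0,0,0,0,0],
    [-5,0,0,0,0,0,0],
    [-5,0,0,0,0,0,0],
    [-5,0,0,0,0,0,0],
    [-5,0,0,0,0,0,0],
    [-5,0,0,0,0,0,0],
    [-5,0,0,0,0,0,0],
    [-5,0,0,0,0,0,0],
    [-5,0,0,0,0,0,0],
    [-5,0,0,0,0,0,0]
  ]
}}

```text
time_s: 13.1
position: [0.5174, -0.1206, 0.0964]
tool_rot: [[0.169, 0.985, 0.035], [0.964, -0.173, 0.204], [0.207, -0.001, -0.978]]
ft_force: [-0.9, -0.2, 0.1]
grip_width: 0.0003
gripper_force: 0.4
```

```bash
python3 st.py
```

```text
13.1 rails pos [-0.1  30.14 -1.7 ] rot err [-0.06  0.09  0.04] F up-rail,normal -0.34 0.19 0.0003486255415452119
```

{"api": "apply_moves", "payload": {
  "series": [
    [-3,0,0,0,0,0,0],
    [-3,0,0,0,0,0,0],
    [-3,0,0,0,0,0,0],
    [-3,0,0,0,0,0,0],
    [-3,0,0,0,0,0,0],
    [-3,0,0,0,0,0,0]
  ]
}}

```text
time_s: 13.85
position: [0.5144, -0.1378, 0.0928]
tool_rot: [[0.169, 0.985, 0.035], [0.964, -0.173, 0.204], [0.207, -0.001, -0.978]]
ft_force: [0.3, 0.4, 0.3]
grip_width: 0.0001
gripper_force: 0.3
```

```bash
python3 st.py
```

```text
13.85 rails pos [-0.04 12.3  -1.64] rot err [-0.05  0.09  0.04] F up-rail,normal 0.54 0.2 8.139885219920245e-05
```

{"api": "apply_moves", "payload": {
  "series": [
    [-2,0,0,0,0,0,0],
    [-2,0,0,0,0,0,0],
    [-1,0,0,0,0,0,0],
    [-1,0,0,0,0,0,0]
  ]
}}

```text
time_s: 14.35
position: [0.5134, -0.1434, 0.0916]
tool_rot: [[0.169, 0.985, 0.035], [0.964, -0.173, 0.204], [0.207, -0.001, -0.978]]
ft_force: [-0.5, -0.1, 0.2]
grip_width: 0.0002
gripper_force: 0.3
```

{"api": "apply_moves", "payload": {
  "series": [
    [-1,0,0,0,0,0,0],
    [-1,0,0,0,0,0,0]
  ]
}}

```text
time_s: 14.6
position: [0.5131, -0.1454, 0.0912]
tool_rot: [[0.169, 0.985, 0.035], [0.964, -0.173, 0.204], [0.207, -0.001, -0.978]]
ft_force: [0.4, 0.8, 0.4]
grip_width: -0.0001
gripper_force: 0.3
```

```bash
python3 st.py
```

```text
14.6 rails pos [-0.03  4.46 -1.59] rot err [-0.05  0.09  0.05] F up-rail,normal 0.92 0.26 -0.00010904739752290086
```

{"api": "apply_moves", "payload": {
  "series": [
    [-1,0,0,0,0,0,0],
    [-1,0,0,0,0,0,0]
  ]
}}

```text
time_s: 14.85
position: [0.5127, -0.1473, 0.0907]
tool_rot: [[0.169, 0.985, 0.035], [0.964, -0.173, 0.204], [0.207, -0.001, -0.978]]
ft_force: [-0.1, 0.7, 0.1]
grip_width: 0.0001
gripper_force: 0.3
```

{"api": "apply_moves", "payload": {
  "series": [
    [-1,0,0,0,0,0,0],
    [0,0,0,0,0,0,0]
  ]
}}

```text
time_s: 15.1
position: [0.5126, -0.148, 0.0906]
tool_rot: [[0.169, 0.985, 0.035], [0.964, -0.173, 0.205], [0.208, -0.001, -0.978]]
ft_force: [0.8, 2.6, 1.0]
grip_width: 0.0001
gripper_force: 1.6
```

```bash
python3 st.py
```

```text
15.1 rails pos [-0.05  1.76 -1.63] rot err [-0.05  0.06  0.04] F up-rail,normal 2.84 0.42 0.00010759384537056793
```

Stop felt at the expected place, at about 3 N. From here I'll press in small steps.

{"api": "apply_moves", "payload": {
  "series": [
    [-1,0,0,0,0,0,0],
    [0,0,0,0,0,0,0]
  ]
}}

```text
time_s: 15.35
position: [0.5124, -0.1487, 0.0904]
tool_rot: [[0.169, 0.985, 0.035], [0.963, -0.173, 0.205], [0.208, -0.001, -0.978]]
ft_force: [1.9, 3.8, 1.7]
grip_width: -0.0001
gripper_force: 2.7
```

{"api": "apply_moves", "payload": {
  "series": [
    [-1,0,0,0,0,0,0],
    [0,0,0,0,0,0,0]
  ]
}}

```text
time_s: 15.6
position: [0.5123, -0.1496, 0.0902]
tool_rot: [[0.169, 0.985, 0.035], [0.963, -0.173, 0.205], [0.208, -0.001, -0.978]]
ft_force: [1.6, 5.7, 2.5]
grip_width: -0.0001
gripper_force: 2.9
```

```bash
python3 st.py
```

```text
15.6 rails pos [-0.04  0.02 -1.61] rot err [-0.05  0.03  0.05] F up-rail,normal 6.25 1.2 -5.2241844894965185e-05
```

{"api": "apply_moves", "payload": {
  "series": [
    [-1,0,0,0,0,0,0],
    [0,0,0,0,0,0,0]
  ]
}}

```text
time_s: 15.85
position: [0.5122, -0.1502, 0.0901]
tool_rot: [[0.169, 0.985, 0.035], [0.963, -0.173, 0.206], [0.209, -0.001, -0.978]]
ft_force: [1.9, 7.8, 2.9]
grip_width: -0.0002
gripper_force: 4.0
```

{"api": "apply_moves", "payload": {
  "series": [
    [-1,0,0,0,0,0,0],
    [0,0,0,0,0,0,0]
  ]
}}

```text
time_s: 16.1
position: [0.5121, -0.1509, 0.09]
tool_rot: [[0.169, 0.985, 0.035], [0.963, -0.172, 0.206], [0.209, -0.001, -0.978]]
ft_force: [2.3, 7.6, 3.8]
grip_width: -0.0002
gripper_force: 4.7
```

```bash
python3 st.py
```

```text
16.1 rails pos [-0.09 -1.26 -1.62] rot err [-0.06 -0.05  0.06] F up-rail,normal 8.48 2.03 -0.0001960004419519263
```

{"api": "apply_moves", "payload": {
  "series": [
    [-0.8,0,0,0,0,0,0],
    [0,0,0,0,0,0,0],
    [0,0,0,0,0,0,0]
  ]
}}

```text
time_s: 16.48
position: [0.512, -0.1514, 0.0898]
tool_rot: [[0.169, 0.985, 0.035], [0.963, -0.172, 0.207], [0.21, -0.001, -0.978]]
ft_force: [2.3, 10.0, 3.1]
grip_width: -0.0003
gripper_force: 5.3
```

```bash
python3 st.py
```

```text
16.48 rails pos [-0.08 -1.82 -1.61] rot err [-0.05 -0.07  0.06] F up-rail,normal 10.64 0.9 -0.0002879827967062646
```

{"api": "apply_moves", "payload": {
  "series": [
    [2,0,0,0,0,0,0],
    [2,0,0,0,0,0,0],
    [3,0,0,0,0,0,0],
    [5,0,0,0,0,0,0],
    [10,0,0,0,0,0,0],
    [15,0,0,0,0,0,0],
    [15,0,-20,0,0,0,0],
    [10,0,-50,0,0,0,0],
    [-20,0,-50,0,0,0,0],
    [-40,0,0,0,0,0,0.0],
    [0,0,0,0,0,0,0],
    [0,0,0,0,0,0,0]
  ]
}}

```text
time_s: 17.98
position: [0.5079, -0.1744, 0.2073]
tool_rot: [[0.169, 0.985, 0.035], [0.964, -0.172, 0.205], [0.208, -0.001, -0.978]]
ft_force: [0.4, 0.7, 0.8]
grip_width: 0.0001
gripper_force: 0.0
```

```bash
python3 st.py
python3 - <<'E'
from h import *
im=shot('wrist','w5')
F=f(im);v,u=np.mgrid[0:480,0:640];Z=im['z_map']
d=np.stack([(u-im['cx'])/F*Z,-(v-im['cy'])/F*Z,-Z],-1)[Z>0];P=d@im['attitude'].T+im['eye']
q=np.array([inr(p) for p in P[(abs(P-O)<.09).all(1)]]);
k=q[(abs(q[:,0])<11)&(q[:,2]>3)&(q[:,2]<15)];print('pin top end y',np.percentile(k[:,1],[90,99,100]))
q=q[(abs(q[:,0])<2.5)]
for y in range(6,-34,-2):
    k=q[(q[:,1]>=y-1)&(q[:,1]<y+1)];print(y,len(k),k[:,2].max().round(1) if len(k) else '')
c=im['frame'][200:480,180:460];cv2.imwrite('pics/w5c.png',cv2.resize(c,(600,600))[...,::-1])
E
```

```text
17.98 rails pos [-7.000e-02 -1.800e-01  1.181e+02] rot err [-0.09  0.06  0.06] F up-rail,normal 0.93 0.64 5.993275406655093e-05
pin top end y [-12.68587555 -10.71240731 -10.35940923]
6 39 -8.8
4 23 -9.3
2 29 -7.7
0 25 -7.2
-2 26 -6.3
-4 26 -5.3
-6 24 -5.0
-8 28 -3.1
-10 31 12.2
-12 47 12.9
-14 46 12.5
-16 37 12.4
-18 27 12.6
-20 21 12.5
-22 24 12.6
-24 24 12.2
-26 24 12.5
-28 21 12.3
-30 26 12.6
-32 22 12.3
```

View pics/w5.png

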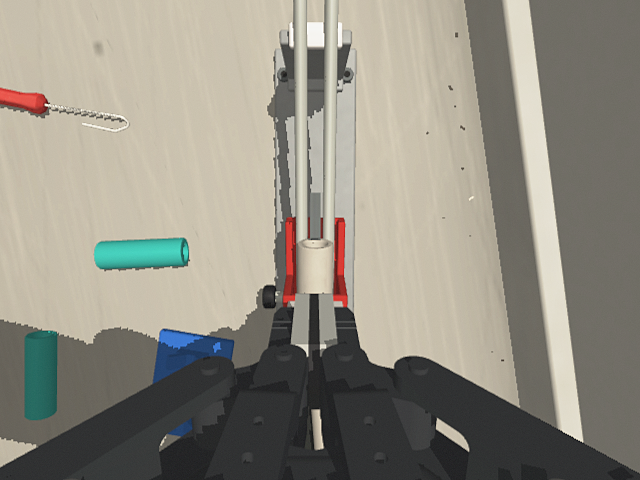

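Run:
```python
from h import *
im=load('w5');c=im['frame'][170:310,255:375];cv2.imwrite('pics/w5d.png',cv2.resize(c,(510,595),interpolation=cv2.INTER_CUBIC)[...,::-1])
```

```text
(no output)
```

View pics/w5d.png

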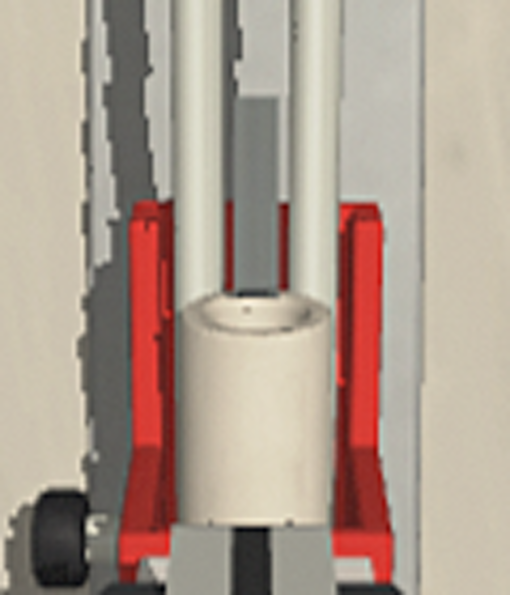

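The grey dog stands up directly behind the pin's upper end (crop (255,295)), and the pin stays under the hood with the gripper clear. I'll hand it in.

```bash
python3 -c "
from rig import env
print(env.close_job())"
```

```text
the job is handed in; nothing more can be done
None
```

The wrist pin is trapped between the raised catch and the brass stop, pressed with at most about 11 N; the bystanders were not moved, and the job was handed in at about 18 s of robot time (no verdict was returned).

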